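# Unlock a collet cassette and hold it out of its dock

## Robot

A 6-joint arm with a two-finger parallel gripper is mounted at the origin on the work surface. World frame = base frame: x ahead of the robot, y to its left, z up, the work surface at z = 0. Lengths are in m, angles in rad, forces in N, time in s.
With the tool pointing down it reaches from about 0.3 to 0.875 m from the base axis. Payload 6.4 kg.
Tool frame: the origin (TCP) lies at the centre of the arm's flange, where the gripper is bolted on; the fingertips stand 173 mm ahead of it and the grasp point (between the pads) lies 155 mm ahead of it; z points along the fingers, x is the direction in which the jaws open and shut, and the axes are right-handed (so a half turn about z gives the same grasp; the last joint's range is limited). The gripper opens to 85 mm and grips with 20 to 120 N. Pads are 22 mm wide; open, the fingers measure 114 mm over their backs; the gripper's body (76 mm by 85 mm) begins 54 mm behind the grasp point. The pads swing forward as they close: fully open they stand 13 mm farther back than shut.
Start: joints at [1.092, 0.181, 1.607, -0, 1.354, -0.206], TCP at [0.155, 0.554, 0.405] pointing down, gripper open.
Joint ranges: [-2.99, 2.99], [-0.89, 2.07], [0.3, 2.58], [-1.14, 4.28], [0, 2.63], [-3.12, 3.12]. Speed limits (rad/s): [2.57, 2.57, 3.01, 3.14, 3.14, 3.14].

## Interface

Orientations are given as a unit quaternion [w, x, y, z].
In Python, from bench import ctrl gives the robot as it stands. The module is installed in compiled form; this text tells all that it offers.
- The arm moves only by the tool move_arm, never from a script. Its argument "moves" is a list of rows, each an object of numbers: "gripper": the opening in per cent of the stroke, from 0 (shut) to 100 (fully open); "x", "y", "z": the shift along the tool's x, y, z in cm; "roll": the turn about the tool's z in degrees. In form: [{"gripper": .., "x": .., "y": .., "z": .., "roll": ..}, ...]. A call has 1 to 5 rows; each row shifts and turns the commanded pose from where the row before left it, along the tool's axes as they then stand; what a row does not reach is not made up. A row lasts 1/8 s, in which the tool goes at most 62.5 mm and 10.7 degrees, less where a joint would pass 70% of its speed; a pose out of reach is approached as far as the arm can. A call is refused whole if a number of a shift passes 6.25 or a number of a turn 10.7, either way. A call with a gripper value outside its range is refused whole. The fingers move at their own pace and stop on an object; the grip force is fixed at half the most. Time passes only in rows, so rows that do not move let the fingers close. It gives the time, the measured TCP pose, the force and the opening at its end, in the units of the state.
- ctrl.get_obs(): the state, without advancing time (a new reading comes with each control period).
- ctrl.camera(name): name is "scene" or "top"; returns a dict with "img" (420x560x3 uint8, red, green, blue), "fx", "fy", "cx", "cy" (pixels), "world_from_camera" (4x4, takes a point from camera to world coordinates). Camera axes: x right, y up, looking along -z (the intrinsics and any distortion apply to the point x, -y, -z); pixel columns grow to the right and rows downward; lengths in m; the calibration is good to about 2 mm. A picture is of the moment at which its call begins. There is no depth.
- ctrl.hand_in(): hands the job in, once; it reports no verdict.
The state is a dict: "time_s": time; "q": joint angles; "dq": joint speeds; "joint_efforts": joint torques, N m; "eef_pos": TCP position; "eef_rot": TCP orientation; "wrist_force": force on the tool from outside, world axes, zero at the start; "torque": the same for the moment, N m; "opening": opening from 0.0 (shut) to 1.0 (fully open).
Only numpy, scipy, OpenCV 4.12 (cv2) and the standard library are available. Lean on these libraries where they do the work, as an engineer would, in place of code of your own. Each camera call takes 0.05 s, during which the arm holds its last target. There are 200 camera calls.

## Task

On the stores bench are two docked cassettes; take out the one with the three fat collets. Turn the round keeper on its dock until the keeper's notch faces the cassette and frees its tongue, then pinch the cassette's two side catches together with the fingers and lift it straight up, level, to about 12 cm above its seat. Finish while still holding it there over its dock with both catches pinched in, and leave the other cassette, its keeper and everything else on the bench as they are.

Things in the scene. Friction and masses are not known exactly. Their poses are not given: they have to be found in the camera images.
- dock_a: Dock of the wanted cassette: grey plate 190 x 96 mm, 10 mm thick, fixed. Origin on the bench under the centre of the cassette's seat; +x along the plate, from the round keeper (axis at x = -95 mm, y = 0) to the cassette; z up. The cassette's underside sits at z = 10 mm. Two steel lips (tops at 26 mm, y = 31 to 46 mm on both sides, 34 mm long) hold its catches down.
- cassette_a: Wanted cassette, carrying three fat steel collets (22 mm wide, tops 60 mm above its underside) in a row. Grey metal body 80 (x) x 40 (y) x 36 mm high, about 0.35 kg; origin: centre of the underside; axes parallel to the dock's while seated. A flat steel tongue 10 mm wide sticks out to x = -78 mm, top at 23 mm, under the keeper.
- cassette_a_grip (a point): Middle between the two catches, on the cassette's centre line, 45 mm above its underside. The catches are black ribbed upright plates at mid-length of both long sides (y), 26 mm wide, tops 53 mm above the underside; outside faces 58 mm apart when free, 46 mm when both are pressed. Pinch from above along y, at 30 to 53 mm.
- cassette_a_left (a joint): Catch on the wanted cassette's +y side, in m: 0 = sprung out, its foot hooked under the dock's lip; 0.006 = pressed fully in towards the middle, unhooked. Spring: 3 N to start, 9 N fully in; it springs out when let go.
- cassette_a_right (a joint): The same for the catch on its -y side.
- keeper_a (a joint): Turn of the keeper on the wanted dock, rad, anticlockwise from above positive. Steel disc 56 mm wide, top 40 mm above the bench, lying over the tongue, with one notch 22 mm wide from rim to 13 mm from the axis. 0 = notch squarely over the tongue, which passes within about 0.2 rad; starts at 0.6 to 1.3. Range -1.5 to 1.5; stays where left (0.06 Nm).
- keeper_a_grip (a point): Centre of the keeper's black grip bar, on the disc's axis, 58 mm above the bench. The bar stands on the disc, 26 mm long, 10 mm wide, its top 66 mm above the bench; its length lies in line with the notch. The point's x axis points out through the notch.
- dock_b: The other dock, just like the first; not to be used.
- cassette_b: The other cassette, carrying twelve thin pins (5 mm wide) in two rows, tops 60 mm above its underside, otherwise just like the first; to be left in its dock.
- keeper_b_grip (a point): Grip bar of the other dock's keeper, like the first; to be left alone.
- sleeve: Bystander, loose: steel tube standing on end, 36 mm wide, 26 mm high; to be left alone. Origin at the centre of its underside.
- washer: Bystander, loose: thick steel washer lying flat, 38 mm wide, 10 mm high; to be left alone. Origin at the centre of its underside.
- bush: Bystander, loose: white plastic bush standing on end, 30 mm wide, 30 mm high; to be left alone. Origin at the centre of its underside.
- flange: Bystander, loose: round stepped steel flange, 110 mm wide, 30 mm high; to be left alone. Origin at the centre of its underside.
- carton: Bystander, loose: open cardboard tray, 110 x 150 x 60 mm high; to be left alone. Origin at the centre of its underside.
- spanner: Bystander, loose: steel spanner lying flat; to be left alone. Origin near the middle of its length.
- tin: Bystander, loose: closed tin, 66 mm wide, 85 mm high; to be left alone. Origin at the centre of its underside.
- keeper_b_notch (a point): Point at the rim of the other keeper's disc, in the middle of its notch, 28 mm from its axis.

How it is judged:
By the outcome, as a careful person would: the job done as asked, in the order asked, and still so for the second after the job is handed in, while the arm keeps its last pose, push and grip.
It also fails if it takes over 45 s, if anything falls off the work surface, if the arm or the gripper's body presses on something with over 40 N, if the wrist force passes 120 N, or if a joint passes its speed limit or range.

## Working session

There is one attempt and no reset: what is moved stays moved. The work goes in short steps, Python scripts to look and compute and a tool call to move; the robot and the scene stay as the last step left them, time stands still between calls to the robot, and variables do not carry over. Pictures are saved under pics/ and viewed, about 8 in all and at most 12, crops included, and the job is handed in when it is done.

Besides the shell and the picture viewer there is one more tool, called after "Request:" as name([rows], argument=value, ...), one row to a line, values as JSON. move_arm: Moves the arm, as the interface text tells. Its arguments: {"type":"object","properties":{"moves":{"type":"array","items":{"type":"object","properties":{"gripper":{"type":"number"},"x":{"type":"number"},"y":{"type":"number"},"z":{"type":"number"},"roll":{"type":"number"}}}}},"required":["moves"]}

```bash
mkdir -p pics; python3 - <<'E'
from bench import ctrl
import cv2,numpy as np
for n in("scene","top"):
    c=ctrl.camera(n); cv2.imwrite(f"pics/{n}0.png",c["img"][...,::-1]); print(n,[c[k] for k in("fx","fy","cx","cy")],np.round(c["world_from_camera"],4).tolist(),[k for k in c])
o=ctrl.get_obs();print(o)
E
```

```text
scene [540.6486236195022, 540.6486236195022, 293.6110210186286, 208.52031038028585] [[-0.8237, -0.3043, 0.4784, 1.1839], [0.567, -0.4524, 0.6884, 0.9295], [0.0069, 0.8383, 0.5452, 0.8146], [0.0, 0.0, 0.0, 1.0]] ['img', 'fx', 'fy', 'cx', 'cy', 'world_from_camera']
top [423.2430253047687, 423.2430253047687, 279.91234488417257, 208.93027391812916] [[0.0121, 0.9957, -0.0921, 0.4172], [-0.9996, 0.0145, 0.0246, 0.0094], [0.0258, 0.0918, 0.9954, 1.2324], [0.0, 0.0, 0.0, 1.0]] ['img', 'fx', 'fy', 'cx', 'cy', 'world_from_camera']
{'time_s': 0.1, 'q': array([ 1.09174926e+00,  1.81449006e-01,  1.60790383e+00, -3.63570564e-06,
        1.35381022e+00, -2.06305015e-01]), 'dq': array([ 0.00011412, -0.00055846, -0.00191923, -0.00174226, -0.00065964,
        0.00037136]), 'joint_efforts': array([ 2.90672997e-04, -4.45884240e+01, -3.52236235e+01, -2.63866923e-04,
        4.29852502e-03,  6.50537595e-05]), 'eef_pos': array([0.15476792, 0.55354137, 0.40388603]), 'eef_rot': array([ 3.37982840e-04,  7.96671702e-01,  6.04411765e-01, -7.08735045e-04]), 'wrist_force': array([ 0.57417804, -0.71049975, -0.71153867]), 'torque': array([-0.01225234,  0.04016996,  0.01940781]), 'opening': 0.998582152573612}
```

View pics/scene0.png

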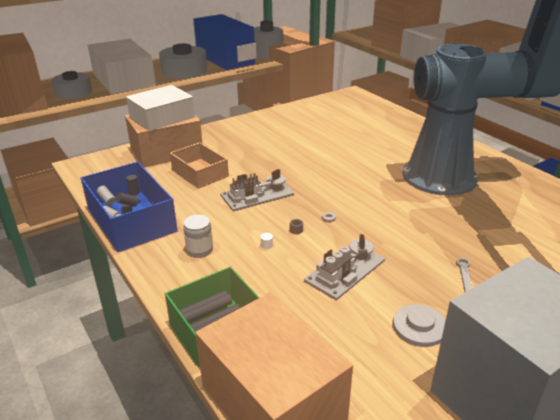

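View pics/top0.png

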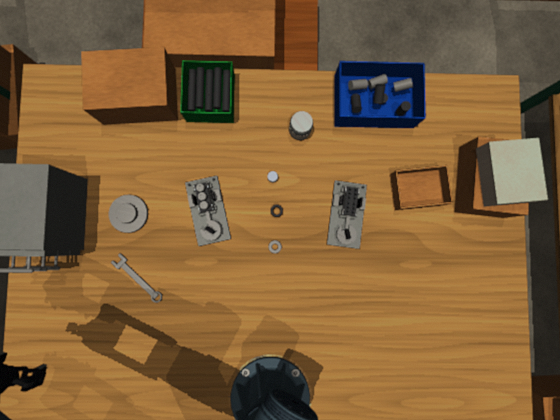

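Scene: the collet cassette is near (345,265) and the pin cassette near (257,190). Top: the wanted dock is at (208,210) and the other at (347,214). Next I'll enlarge the wanted dock in both views.

```bash
python3 - <<'E'
import cv2,numpy as np
t=cv2.imread("pics/top0.png")[170:252,172:242]; s=cv2.imread("pics/scene0.png")[225:300,300:390]
a=cv2.resize(t,None,fx=7,fy=7,interpolation=cv2.INTER_CUBIC); cv2.imwrite("pics/tc.png",a)
b=cv2.resize(s,None,fx=7,fy=7,interpolation=cv2.INTER_CUBIC); cv2.imwrite("pics/sc.png",b)
E
```

```text
(no output)
```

View pics/tc.png

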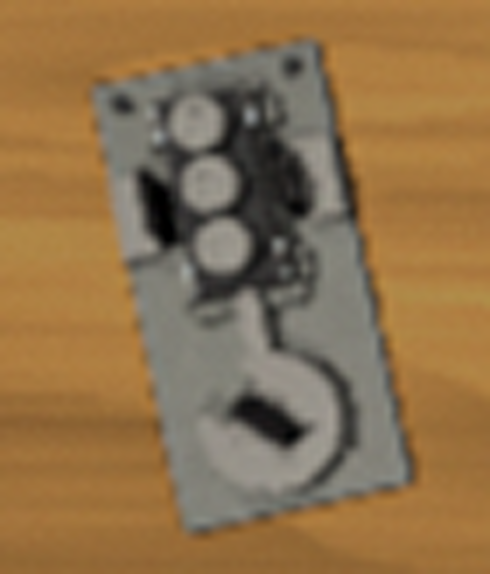

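View pics/sc.png

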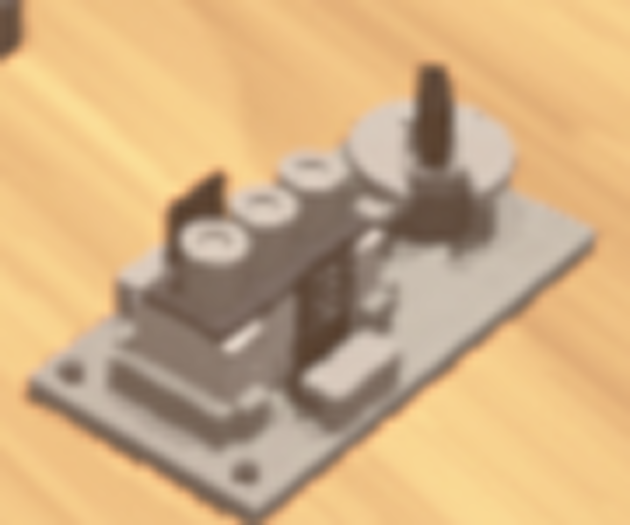

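The top crop shows collets at (198,123), (211,183) and (222,245), and the keeper bar at about (267,415) with its notch to the upper left. The scene crop shows matching collets at (214,242), (263,206) and (312,171), with the bar top at (433,68).

```bash
cat > h.py <<'E'
import numpy as np,cv2
CAM={"scene":(540.6486,293.611,208.5203,np.array([[-0.8237,-0.3043,0.4784,1.1839],[0.567,-0.4524,0.6884,0.9295],[0.0069,0.8383,0.5452,0.8146]])),
"top":(423.243,279.9123,208.9303,np.array([[0.0121,0.9957,-0.0921,0.4172],[-0.9996,0.0145,0.0246,0.0094],[0.0258,0.0918,0.9954,1.2324]]))}
def ray(n,p):
    f,cx,cy,T=CAM[n]; d=T[:,:3]@np.array([(p[0]-cx)/f,-(p[1]-cy)/f,-1]); return T[:,3],d/np.linalg.norm(d)
def plane(n,p,z):
    o,d=ray(n,p); return o+d*(z-o[2])/d[2]
def tri(pt,ps):
    a,u=ray("top",pt);b,v=ray("scene",ps)
    s=np.linalg.lstsq(np.c_[u,-v],b-a,rcond=None)[0]; P,Q=a+u*s[0],b+v*s[1]
    return (P+Q)/2,np.linalg.norm(P-Q)
def proj(n,P):
    f,cx,cy,T=CAM[n]; c=T[:,:3].T@(np.asarray(P)-T[:,3]); return np.array([cx+f*c[0]/-c[2],cy-f*c[1]/-c[2]])
E
python3 - <<'E'
from h import *
np.set_printoptions(precision=4,suppress=True)
T=lambda x,y:((x+.5)/7-.5+172,(y+.5)/7-.5+170)
S=lambda x,y:((x+.5)/7-.5+300,(y+.5)/7-.5+225)
for n,a,b in [("c1",(198,123),(214,242)),("c2",(211,183),(263,206)),("c3",(222,245),(312,171)),("bar",(264,413),(433,70)),("cornerFR",(318,40),(30,385)),("cornerFL",(95,85),(258,515)),("cornerNL",(190,533),(593,238))]:
    print(n,*tri(T(*a),S(*b)))
img=cv2.imread("pics/top0.png")[165:255,165:250]; hsv=cv2.cvtColor(img,cv2.COLOR_BGR2HSV)
m=(hsv[...,1]<80).astype(np.uint8)*255
m=cv2.morphologyEx(m,cv2.MORPH_CLOSE,np.ones((5,5)))
c=max(cv2.findContours(m,0,2)[0],key=cv2.contourArea); r=cv2.minAreaRect(c); B=cv2.boxPoints(r)+[165,165]
W=np.array([plane("top",p,.01) for p in B]); print(B,W,np.linalg.norm(W-np.roll(W,1,0),axis=1),W.mean(0))
ends=[plane("top",T(*p),.066) for p in((232,397),(300,437))];print("bar ends",ends)
notch=plane("top",T(208,403),.04);print("disc notch",notch, "disc ctr by outline",plane("top",T(274,420),.04))
E
```

```text
c1 [0.581  0.203  0.0703] 0.0022720637651017363
c2 [0.5571 0.1973 0.0706] 0.0026974974228908583
c3 [0.5327 0.1922 0.0709] 0.002471052633480122
bar [0.4666 0.1739 0.0736] 0.003309316092861837
cornerFR [0.6251 0.1653 0.0061] 0.003963751169828487
cornerFL [0.604  0.2572 0.0081] 0.0050131544186350725
cornerNL [0.4202 0.212  0.0065] 0.002592676127296183
[[183.9466 182.2118]
 [216.7966 174.9847]
 [230.8058 238.6627]
 [197.9557 245.8897]] [[0.6041 0.2586 0.01  ]
 [0.6269 0.1642 0.01  ]
 [0.4424 0.1193 0.01  ]
 [0.4206 0.2127 0.01  ]] [0.1892 0.0971 0.1898 0.0959] [0.5235 0.1887 0.01  ]
bar ends [array([0.4743, 0.1865, 0.066 ]), array([0.459 , 0.1595, 0.066 ])]
disc notch [0.473 0.2   0.04 ] disc ctr by outline [0.4666 0.1734 0.04  ]
```

Collet tops triangulate to about 70.5 mm (70 expected) and the plate to 190 x 96 mm. That puts the seat at about (0.557, 0.197), the dock axis at about 13.9° and the keeper at about (0.466, 0.174). The bar points along about 60.5°, so the keeper angle is about 0.8 rad. Now I'll move over the keeper.

Request:
move_arm([
  {"x":-3.13,"y":4.47,"gripper":45},
  {"x":-3.13,"y":4.47,"gripper":45},
  {"x":-3.13,"y":4.47,"gripper":45},
  {"x":-3.13,"y":4.47,"gripper":45},
  {"x":-3.13,"y":4.47,"gripper":45},
])

```text
validation failed for argument at $.mo...
```

Request:
move_arm([
  {"x":-3.13,"y":4.47,"gripper":45},
  {"x":-3.13,"y":4.47,"gripper":45},
  {"x":-3.13,"y":4.47,"gripper":45},
  {"x":-3.13,"y":4.47,"gripper":45},
  {"roll":-10.5,"gripper":45},
])

```text
validation failed for argument at $.mo...
```

Request:
move_arm([
  {"roll":-10.5,"z":2,"gripper":45},
  {"roll":-10.5,"z":2,"gripper":45},
  {"roll":-10.5,"z":2,"gripper":45},
  {"roll":-10.5,"z":2,"gripper":45},
  {"roll":-10.5,"z":2,"gripper":45},
])

```text
validation failed for argument at $.mo...
```

Request:
move_arm([
  {"roll":-10.5,"gripper":45},
  {"roll":-2.5,"gripper":45},
  {"gripper":45},
])

```text
validation failed for argument at $.mo...
```

Request:
move_arm([
  {"gripper":45,"x":-3.13,"y":4.47,"z":0,"roll":0},
  {"gripper":45,"x":-3.13,"y":4.47,"z":0,"roll":0},
  {"gripper":45,"x":-3.13,"y":4.47,"z":0,"roll":0},
  {"gripper":45,"x":-3.13,"y":4.47,"z":0,"roll":0},
  {"gripper":45,"x":-3.13,"y":4.47,"z":0,"roll":0},
])

```text
time_s: 0.72
eef_pos: [0.3286, 0.3413, 0.4045]
eef_rot: [-0.0, 0.797, 0.604, -0.0]
wrist_force: [1.1, 1.3, -1.1]
opening: 0.446
```

Request:
move_arm([
  {"gripper":45,"x":-3.13,"y":4.47,"z":0,"roll":0},
  {"gripper":45,"x":-3.13,"y":4.47,"z":0,"roll":0},
  {"gripper":45,"x":-3.13,"y":4.47,"z":0,"roll":0},
  {"gripper":45,"x":-3.13,"y":4.47,"z":0,"roll":0},
  {"gripper":45,"x":0,"y":0,"z":0,"roll":-10.5},
])

```text
time_s: 1.35
eef_pos: [0.4684, 0.1711, 0.4043]
eef_rot: [0.0, 0.738, 0.674, -0.0]
wrist_force: [-0.7, 0.5, 0.2]
opening: 0.45
```

Request:
move_arm([
  {"gripper":45,"x":0,"y":0,"z":2,"roll":-10.5},
  {"gripper":45,"x":0,"y":0,"z":2,"roll":-10.5},
  {"gripper":45,"x":0,"y":0,"z":2,"roll":-10.5},
  {"gripper":45,"x":0,"y":0,"z":2,"roll":-10.5},
  {"gripper":45,"x":0,"y":0,"z":2,"roll":-10.5},
])

```text
time_s: 1.98
eef_pos: [0.4662, 0.174, 0.3037]
eef_rot: [-0.0, 0.361, 0.933, -0.0]
wrist_force: [-0.1, 0.1, 0.3]
opening: 0.451
```

Request:
move_arm([
  {"gripper":45,"x":0,"y":0,"z":0,"roll":-10.5},
  {"gripper":45,"x":0,"y":0,"z":0,"roll":-2.5},
  {"gripper":45,"x":0,"y":0,"z":0,"roll":0},
  {"gripper":45,"x":0,"y":0,"z":0,"roll":0},
])

```text
time_s: 2.48
eef_pos: [0.4664, 0.1741, 0.3046]
eef_rot: [-0.0, 0.256, 0.967, -0.0]
wrist_force: [-0.2, 0.1, -0.3]
opening: 0.451
```

Request:
move_arm([
  {"gripper":45,"x":0,"y":0,"z":2.5,"roll":0},
  {"gripper":45,"x":0,"y":0,"z":2.5,"roll":0},
  {"gripper":45,"x":0,"y":0,"z":0,"roll":0},
])

```text
time_s: 2.85
eef_pos: [0.4654, 0.1739, 0.253]
eef_rot: [-0.002, 0.256, 0.967, -0.001]
wrist_force: [-0.3, -0.4, 0.2]
opening: 0.452
```

```bash
python3 - <<'E'
from bench import ctrl
import cv2
s=ctrl.camera("scene")["img"][190:300,290:410,::-1]; t=ctrl.camera("top")["img"][165:275,165:260,::-1]
f=lambda i:cv2.resize(i,None,fx=3.7,fy=5,interpolation=2) if 0 else cv2.resize(i,None,fx=3.6,fy=3.6,interpolation=2)
cv2.imwrite("pics/p5.png",cv2.hconcat([f(s),f(t)]))
E
```

```text
(no output)
```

View pics/p5.png

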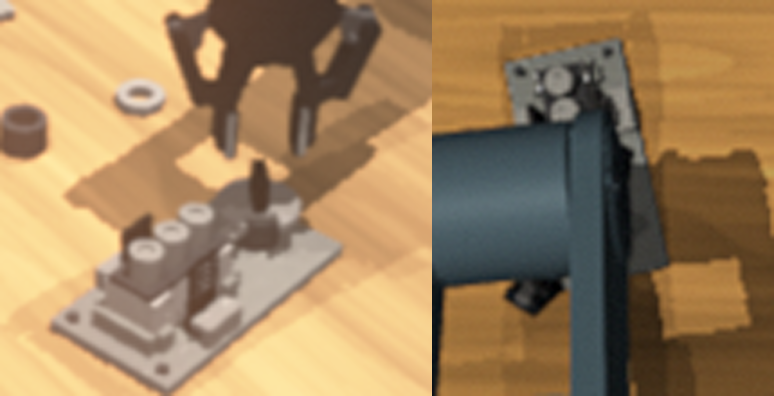

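The scene half of the picture (left) shows the open fingers at (230,150) and (302,150), either side of the bar at (260,170). I'll go down and close.

Request:
move_arm([
  {"gripper":45,"x":0,"y":0,"z":1.7,"roll":0},
  {"gripper":45,"x":0,"y":0,"z":1.7,"roll":0},
  {"gripper":45,"x":0,"y":0,"z":0,"roll":0},
  {"gripper":12,"x":0,"y":0,"z":0,"roll":0},
  {"gripper":5,"x":0,"y":0,"z":0,"roll":0},
])

```text
time_s: 3.58
eef_pos: [0.4654, 0.1746, 0.221]
eef_rot: [-0.002, 0.256, 0.967, 0.0]
wrist_force: [-8.2, 3.0, 3.0]
opening: 0.095
```

Request:
move_arm([
  {"gripper":5,"x":0,"y":0,"z":0,"roll":0},
  {"gripper":5,"x":0,"y":0,"z":0,"roll":0},
  {"gripper":5,"x":0,"y":0,"z":0,"roll":0},
])

```text
time_s: 3.95
eef_pos: [0.4652, 0.1747, 0.2209]
eef_rot: [-0.002, 0.256, 0.967, -0.0]
wrist_force: [-7.3, 3.1, 6.2]
opening: 0.101
```

Request:
move_arm([
  {"gripper":5,"x":0.1,"y":0,"z":0,"roll":0},
  {"gripper":5,"x":0,"y":0,"z":0,"roll":6},
  {"gripper":5,"x":0,"y":0,"z":0,"roll":6},
  {"gripper":5,"x":0,"y":0,"z":0,"roll":6},
  {"gripper":5,"x":0,"y":0,"z":0,"roll":6},
])

```text
time_s: 4.58
eef_pos: [0.465, 0.1747, 0.221]
eef_rot: [-0.001, 0.452, 0.892, -0.0]
wrist_force: [-4.4, 0.5, 2.6]
opening: 0.095
```

Request:
move_arm([
  {"gripper":5,"x":0,"y":0,"z":0,"roll":6},
  {"gripper":5,"x":0,"y":0,"z":0,"roll":6},
  {"gripper":5,"x":0,"y":0,"z":0,"roll":6},
  {"gripper":5,"x":0,"y":0,"z":0,"roll":4.5},
  {"gripper":5,"x":0,"y":0,"z":0,"roll":0},
])

```text
time_s: 5.2
eef_pos: [0.4651, 0.1746, 0.2209]
eef_rot: [-0.0, 0.616, 0.788, -0.001]
wrist_force: [-5.1, -1.4, 5.1]
opening: 0.103
```

Request:
move_arm([
  {"gripper":5,"x":0,"y":0,"z":0,"roll":0},
  {"gripper":5,"x":0,"y":0,"z":0,"roll":0},
])

```text
time_s: 5.45
eef_pos: [0.4651, 0.1746, 0.2209]
eef_rot: [-0.001, 0.616, 0.788, -0.001]
wrist_force: [-6.4, -0.4, 5.5]
opening: 0.095
```

Request:
move_arm([
  {"gripper":45,"x":0,"y":0,"z":0,"roll":0},
  {"gripper":45,"x":0,"y":0,"z":0,"roll":0},
  {"gripper":45,"x":0,"y":0,"z":-2,"roll":0},
  {"gripper":45,"x":0,"y":0,"z":-4,"roll":0},
  {"gripper":45,"x":0,"y":-2,"z":-5,"roll":0},
])

```text
time_s: 6.08
eef_pos: [0.4467, 0.1696, 0.3317]
eef_rot: [0.0, 0.616, 0.787, 0.0]
wrist_force: [0.8, 0.5, 0.1]
opening: 0.446
```

Request:
move_arm([
  {"gripper":90,"x":0,"y":-5,"z":-2,"roll":0},
  {"gripper":90,"x":0,"y":-5,"z":0,"roll":0},
  {"gripper":90,"x":0,"y":-3,"z":0,"roll":0},
  {"gripper":90,"x":0,"y":0,"z":0,"roll":0},
])

```text
time_s: 6.58
eef_pos: [0.3188, 0.1385, 0.3509]
eef_rot: [0.001, 0.616, 0.787, 0.001]
wrist_force: [0.6, -0.4, -0.6]
opening: 0.901
```

```bash
python3 - <<'E'
from bench import ctrl
import cv2
s=ctrl.camera("scene")["img"][220:300,300:400,::-1]; t=ctrl.camera("top")["img"][170:250,172:242,::-1]
f=lambda i:cv2.resize(i,None,fx=4.5,fy=4.5,interpolation=2)
cv2.imwrite("pics/p6.png",cv2.hconcat([f(s),f(t)]))
E
```

```text
(no output)
```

View pics/p6.png

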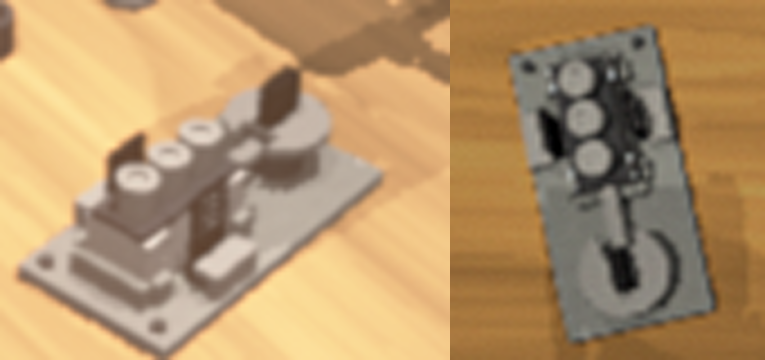

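The bar and notch now line up with the tongue: in the top half of the picture the bar is at (623,268) and the tongue at (617,215). Next I'll move over the cassette.

Request:
move_arm([
  {"gripper":90,"x":0,"y":4.91,"z":0,"roll":0},
  {"gripper":90,"x":0,"y":4.91,"z":0,"roll":0},
  {"gripper":90,"x":0,"y":4.91,"z":0,"roll":0},
  {"gripper":90,"x":0,"y":4.91,"z":0,"roll":0},
  {"gripper":90,"x":0,"y":4.91,"z":0,"roll":0},
])

```text
time_s: 7.3
eef_pos: [0.5611, 0.1981, 0.3496]
eef_rot: [-0.0, 0.617, 0.787, -0.0]
wrist_force: [0.4, 0.6, 1.0]
opening: 0.901
```

Request:
move_arm([
  {"gripper":90,"x":0,"y":0,"z":4,"roll":0},
  {"gripper":90,"x":0,"y":0,"z":4,"roll":0},
  {"gripper":90,"x":0,"y":0,"z":1,"roll":0},
  {"gripper":90,"x":0,"y":0,"z":0,"roll":0},
])

```text
time_s: 7.8
eef_pos: [0.5588, 0.1976, 0.2602]
eef_rot: [-0.0, 0.617, 0.787, -0.0]
wrist_force: [0.5, 0.3, -0.4]
opening: 0.903
```

```bash
python3 - <<'E'
from bench import ctrl
import cv2
s=ctrl.camera("scene")["img"][180:300,290:410,::-1]
cv2.imwrite("pics/p7.png",cv2.resize(s,None,fx=4.5,fy=4.5,interpolation=2))
E
```

```text
(no output)
```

View pics/p7.png

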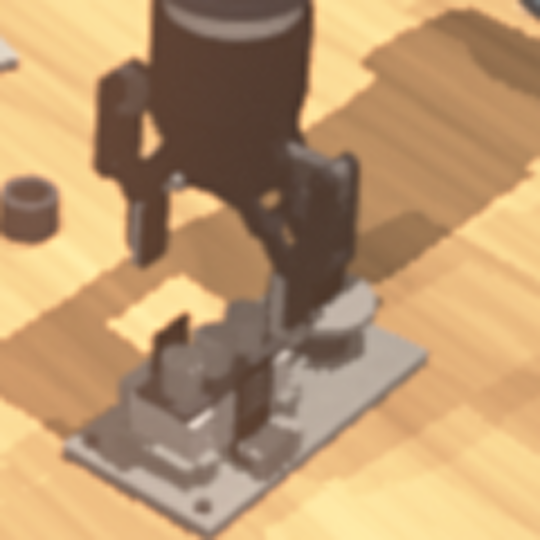

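The fingers, at (145,255) and (285,325), straddle the catches at (172,340) and (255,400) evenly. I'll go down with a small y correction.

Request:
move_arm([
  {"gripper":90,"x":0,"y":-0.15,"z":2,"roll":0},
  {"gripper":90,"x":0,"y":0,"z":1.6,"roll":0},
  {"gripper":90,"x":0,"y":0,"z":1.2,"roll":0},
  {"gripper":90,"x":0,"y":0,"z":0.8,"roll":0},
  {"gripper":90,"x":0,"y":0,"z":0,"roll":0},
])

```text
time_s: 8.48
eef_pos: [0.5567, 0.1971, 0.2041]
eef_rot: [-0.0, 0.617, 0.787, -0.0]
wrist_force: [-1.0, 0.8, -0.3]
opening: 0.898
```

Request:
move_arm([
  {"gripper":70,"x":0,"y":0,"z":0,"roll":0},
  {"gripper":60,"x":0,"y":0,"z":0,"roll":0},
  {"gripper":45,"x":0,"y":0,"z":0,"roll":0},
  {"gripper":40,"x":0,"y":0,"z":0,"roll":0},
  {"gripper":40,"x":0,"y":0,"z":0,"roll":0},
])

```text
time_s: 9.1
eef_pos: [0.5576, 0.197, 0.2069]
eef_rot: [0.001, 0.617, 0.787, 0.001]
wrist_force: [-4.2, -3.1, 12.2]
opening: 0.486
```

Request:
move_arm([
  {"gripper":40,"x":0,"y":0,"z":0,"roll":0},
  {"gripper":40,"x":0,"y":0,"z":0,"roll":0},
])

```text
time_s: 9.35
eef_pos: [0.5576, 0.197, 0.2069]
eef_rot: [0.001, 0.616, 0.787, 0.001]
wrist_force: [-3.5, -1.8, 12.3]
opening: 0.487
```

Request:
move_arm([
  {"gripper":30,"x":0,"y":0,"z":-0.3,"roll":0},
  {"gripper":30,"x":0,"y":0,"z":-0.3,"roll":0},
  {"gripper":30,"x":0,"y":0,"z":-0.4,"roll":0},
  {"gripper":30,"x":0,"y":0,"z":0,"roll":0},
])

```text
time_s: 9.85
eef_pos: [0.5568, 0.1971, 0.2148]
eef_rot: [-0.0, 0.617, 0.787, -0.0]
wrist_force: [0.5, 0.1, -3.3]
opening: 0.487
```

The wrist force is now −3.3 N, which matches the cassette's weight hanging free. I'll continue straight up.

Request:
move_arm([
  {"gripper":30,"x":0,"y":0,"z":-0.8,"roll":0},
  {"gripper":30,"x":0,"y":0,"z":-1.2,"roll":0},
  {"gripper":30,"x":0,"y":0,"z":-1.6,"roll":0},
  {"gripper":30,"x":0,"y":0,"z":-1.8,"roll":0},
  {"gripper":30,"x":0,"y":0,"z":-1.8,"roll":0},
])

```text
time_s: 10.48
eef_pos: [0.5569, 0.1971, 0.2885]
eef_rot: [0.0, 0.617, 0.787, 0.0]
wrist_force: [0.7, -0.2, -3.4]
opening: 0.483
```

Request:
move_arm([
  {"gripper":30,"x":0,"y":0,"z":-1.6,"roll":0},
  {"gripper":30,"x":0,"y":0,"z":-1.4,"roll":0},
  {"gripper":30,"x":0,"y":0,"z":-1.0,"roll":0},
  {"gripper":30,"x":0,"y":0,"z":0,"roll":0},
  {"gripper":30,"x":0,"y":0,"z":0,"roll":0},
])

```text
time_s: 11.1
eef_pos: [0.5566, 0.197, 0.326]
eef_rot: [-0.0, 0.617, 0.787, -0.0]
wrist_force: [-0.5, -0.7, -3.7]
opening: 0.486
```

```bash
python3 - <<'E'
from bench import ctrl
import cv2
o=ctrl.get_obs();print(o["eef_pos"],o["wrist_force"],o["torque"],o["opening"])
s=ctrl.camera("scene")["img"][120:310,230:420,::-1]
cv2.imwrite("pics/p8.png",cv2.resize(s,None,fx=3.1,fy=3.1,interpolation=2))
E
```

```text
[0.55655721 0.19704406 0.3259734 ] [-0.50633837 -0.68527507 -3.70070041] [-0.0084988   0.02041897  0.04726288] 0.48551627409171183
```

View pics/p8.png

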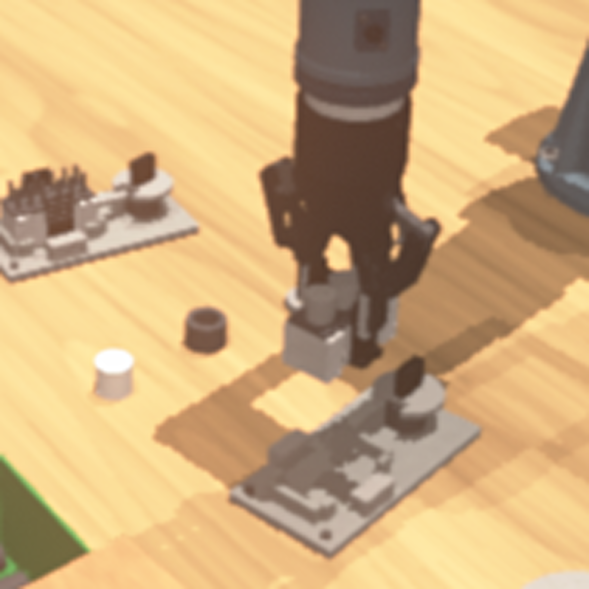

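The cassette hangs level above its empty dock, with its end face's lower corner at about (321,378). The other dock is unchanged. One last numeric check of the height, then I'll hand in.

```bash
python3 - <<'E'
from h import *
a=.2426;X=np.array([np.cos(a),np.sin(a),0]);Y=np.array([-X[1],X[0],0])
for z in(.12,.13,.14):
  for s in(-1,1):
    P=np.array([.557,.1972,z])+.04*X+.02*s*Y; print(z,s,((proj("scene",P)-[230,120])*3.1).round())
E
```

```text
0.12 -1 [276. 373.]
0.12 1 [321. 397.]
0.13 -1 [276. 362.]
0.13 1 [322. 385.]
0.14 -1 [277. 350.]
0.14 1 [323. 373.]
```

```bash
python3 -c "
from bench import ctrl
print(ctrl.hand_in()); print(ctrl.get_obs()['time_s'])"
```

```text
the job is handed in; nothing more can be done
None
the job is handed in; nothing more can be done
```

I turned the keeper about 46.5° so its notch sits over the tongue. I then pinched both catches of the three-collet cassette and lifted it straight up. I handed the job in with it still held over its dock, after about 11 s of robot time.

Last checks:
- **Height:** the arm rose 119 mm during the lift. The lower corner of the cassette in the scene picture gives about 120–126 mm, so the two roughly agree with 12 cm.
- **Weight:** the vertical wrist force was −3.7 N, which fits the cassette hanging freely with no snagging.
- **Level and surroundings:** the cassette looked level, and the other dock, its keeper and the bystanders in view looked untouched. My last picture was a crop, so I did not re-check everything on the bench.
- **Catches:** the gripper read 0.486, or about 41 mm if the scale is linear, while pressed catches should measure 46 mm. I took this as a quirk of the reading, because the 10 mm keeper bar also read low, and the cassette came free cleanly. I could not confirm the catch positions directly.

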